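# Air the lamp-base drying box

### The job

Air the drying box: first, with the blue cover still shut, lift the round cap off the vent by its knob and set it down gently, right way up, on the cork mat, and let it go. Then raise the blue sprung cover by its bar until it is at the angle of the red-tipped marker arm, the bar in line with the red ball, and finish while the fingers still hold it steady there, because it falls shut by itself. Leave the marker arm as it is set and do not shift the wire spools or the lamp.

Things in the scene. Friction and masses are not known exactly. Their poses are not given: they have to be found in the camera images.
- box: plywood drying box fixed to the bench, 200 x 340 x 128 mm (x, y, z). Origin: centre of its underside, on the bench; x points from its front (bar side, towards the robot) to its hinge side, z up. The -y half has the blue sprung cover, the +y half a fixed deck (top 128 mm up) with the vent. A thin steel arc, 100 mm radius about the hinge line, stands beside the cover's -y edge.
- cap: loose round aluminium vent cap, at the start right way up on the vent ring, about 0.12 kg. Origin: centre of its underside; z up. Plug of 26 mm radius, 10 mm deep; disc of 45 mm radius from 10 to 18 mm up; black knob: stem of 9 mm radius from 18 to 32 mm, head of 15 mm radius from 32 to 48 mm. Set down, it stands flat on its plug.
- vent (a point): centre of the vent's mouth, 144 mm above the bench, at (0, 95, 144) mm in the box frame: a dark steel ring of 36 mm outer and 30 mm inner radius, 16 mm tall; the cap's disc lies on it and its plug sits inside with 4 mm of play.
- mat: round cork mat fixed on the bench, 75 mm radius, 4 mm thick; origin at the centre of its underside on the bench.
- cover (a joint): angle (rad) of the blue sprung cover (190 x 186 x 8 mm): 0 shut and level, grows as its bar side rises, stop at 1.2. Spring and weight always pull it shut: raising it by the bar takes about 3 N at first and at 0.7 rad 5 N along the arc (7 N straight up); let go, it falls shut.
- cover_bar (a point): middle of the cover's bar: round steel bar, 12 mm thick, 170 mm long, parallel to the hinge (box y), 242 mm from the hinge line, carried in front of the cover on two flat arms 70 mm either side of the middle; free gap of 44 mm to the box front, 130 mm between the arms. Shut, it is 124 mm above the bench. x points from bar to hinge.
- cover_hinge (a point): middle of the cover's hinge line, 124 mm above the bench, at (92, -75, 124) mm in the box frame. With the cover at angle a the bar's middle is 242 mm x cos a to the front (box -x) of this point and 242 mm x sin a above it.
- mark (a joint): angle (rad) at which the marker arm is set, on the same scale as cover, between 0.4 and 0.75: the cover is at the mark when the two values are equal. The arm stays put by friction and is to be left as it is.
- mark_tip (a point): centre of the red ball, 9 mm radius, at the end of the thin white marker arm, which pivots on the cover's hinge line 125 mm to the box's -y side of the cover's middle. The ball is 242 mm from the hinge line, as the bar is: at the mark, the bar's line points straight at the ball. x points along the arm to the hinge.
- spool: bystander: grey spool of copper wire standing upright, 36 mm radius, 85 mm tall, origin under its centre.
- reel: bystander: small red reel of copper wire standing upright, 28 mm radius, 55 mm tall, origin under its centre.
- lamp: bystander: finished table lamp, white shade of 72 mm radius, 330 mm tall, origin under its base.
Things that resemble listed ones, but are neither listed nor needed, are in the scene too. There is more than one size of the cap; the job needs the smallest. There is more than one size of the mat; the job needs the larger.

How it is judged:
By the outcome, as a careful person would: the job done as asked, in the order asked, and still so for the second after the job is handed in, while the arm keeps its last pose, push and grip.
It also fails if it takes over 61 s, if anything falls off the work surface, if the arm or the gripper's body presses on something with over 40 N, if the wrist force passes 120 N, or if a joint passes its speed limit or range.

### The arm

A 6-joint arm with a two-finger parallel gripper is mounted at the origin on the work surface. World frame = base frame: x ahead of the robot, y to its left, z up, the work surface at z = 0. Lengths are in m, angles in rad, forces in N, time in s.
With the tool pointing down it reaches from about 0.4 to 0.925 m from the base axis. Payload 3.4 kg.
Tool frame: the origin (TCP) lies at the very end of the fingers, on their centre line; the grasp point (between the pads) lies 19 mm behind it; z points along the fingers, y is the direction in which the jaws open and shut (so a half turn about z gives the same grasp; the last joint's range is limited). The gripper opens to 85 mm and grips with 20 to 120 N. Pads are 22 mm wide; open, the fingers measure 114 mm over their backs; the gripper's body (76 mm by 85 mm) begins 54 mm behind the grasp point. The pads swing forward as they close: fully open they stand 13 mm farther back than shut.
Start: joints at [1.214, 0.307, 1.506, -0, 1.328, -0.073], TCP at [0.16, 0.552, 0.231] pointing down, gripper open.
Joint ranges: [-3.12, 3.12], [-1.05, 2.28], [0.14, 2.33], [-1.42, 4.57], [0.1, 2.73], [-2.68, 2.68]. Speed limits (rad/s): [2.57, 2.57, 3.14, 3.14, 3.14, 3.14].

### API

Orientations are given as a 3x3 rotation matrix whose columns are the frame's x, y, z axes.
In Python, from rig import get_obs, imaging, r gives the robot as it stands.
- The arm moves only by the tool jog_arm, never from a script. Its argument "deltas" is one flat list of numbers, 5 for each row, row after row: the finger opening in mm, from 0 to 85.4, then the shift along the tool's x, y, z in mm, then the turn about the tool's z in degrees. A call has 1 to 5 rows; each row is the pose to reach, as a shift and turn from the pose commanded when the call began, along the tool's axes at that moment; what a row does not reach only later rows make up. A row lasts 1/10 s, in which the tool goes at most 50 mm and 8.59 degrees, less where a joint would pass 70% of its speed; a pose out of reach is approached as far as the arm can. A call with a gripper value outside its range is refused whole. The fingers move at their own pace and stop on an object; "squeeze" is the grip in N (left out, the last holds). Time passes only in rows, so rows that repeat a pose let the fingers close. It gives the time, the measured TCP pose, the force and the opening at its end, in the units of the state.
- get_obs(): the state, without advancing time (a new reading comes with each control period).
- imaging.capture(name): name is "scene" or "top"; returns the picture (480x640x3 uint8, red, green, blue); there is no depth.
- imaging.camera_model(name): a dict with "fov_y" (degrees; the focal length in pixels is half the picture's height over the tangent of half this angle, whatever the lens; pixels are square), "cx", "cy" (the principal point, pixels), "cam_to_world" (4x4, takes a point from camera to world coordinates). Camera axes: x right, y up, looking along -z (the intrinsics and any distortion apply to the point x, -y, -z); pixel columns grow to the right and rows downward; lengths in m; the calibration is good to about 2 mm. A picture is of the moment at which its call begins. camera_model takes no time and is no camera call.
- r.hand_in(): hands the job in, once; it reports no verdict.
The state is a dict: "time_s": time; "joint_positions": joint angles; "qd": joint speeds; "tau": joint torques, N m; "tool_pos": TCP position; "orientation": TCP orientation; "wrist_force": force on the tool from outside, world axes, zero at the start; "moment": the same for the moment, N m; "width": opening from 0.0 (shut) to 1.0 (fully open).
Only numpy, scipy, OpenCV 4.12 (cv2) and the standard library are available. Lean on these libraries where they do the work, as an engineer would, in place of code of your own. Each camera call takes 0.05 s, during which the arm holds its last target. There are 200 camera calls.

## Working session

There is one attempt and no reset: what is moved stays moved. The work goes in short steps, Python scripts to look and compute and a tool call to move; the robot and the scene stay as the last step left them, time stands still between calls to the robot, and variables do not carry over. Pictures are saved under pics/ and viewed, about 8 in all and at most 12, crops included, and the job is handed in when it is done.

Besides the shell and the picture viewer there is one more tool, called as a command line: name --argument value ..., lists and objects as JSON in quotes. jog_arm: Moves the arm, as the interface text tells. Its arguments: {"type":"object","properties":{"deltas":{"type":"array","items":{"type":"number"}},"squeeze":{"type":"number"}},"required":["deltas"]}

```bash
mkdir -p pics; ls
cat > h.py <<'E'
import numpy as np, cv2
from rig import get_obs, imaging, r
def cap(name,fn=None):
    im=imaging.capture(name)
    if fn: cv2.imwrite('pics/'+fn,im[:,:,::-1])
    return im
E
python3 - <<'E'
from h import *
for n in("scene","top"):
    cap(n,n+'1.png'); print(n,imaging.camera_model(n))
o=get_obs();print(o)
E
```

```text
pics
scene {'fov_y': 42.57199816299736, 'cx': 315.1223320056786, 'cy': 225.70166479236767, 'cam_to_world': array([[-7.95712318e-01, -4.99452483e-01,  3.42620963e-01,
         1.11405059e+00],
       [ 6.05674753e-01, -6.56175693e-01,  4.50101714e-01,
         7.98622231e-01],
       [ 1.51289648e-05,  5.65668345e-01,  8.24632841e-01,
         1.48892231e+00],
       [ 0.00000000e+00,  0.00000000e+00,  0.00000000e+00,
         1.00000000e+00]])}
top {'fov_y': 56.14378953061157, 'cx': 316.7752021556928, 'cy': 248.1557639023859, 'cam_to_world': array([[-0.02825766,  0.99588266, -0.08613496,  0.46078502],
       [-0.99946131, -0.02670981,  0.0190701 ,  0.06462125],
       [ 0.01669093,  0.08662744,  0.99610095,  1.25255315],
       [ 0.        ,  0.        ,  0.        ,  1.        ]])}
{'time_s': 0.1, 'joint_positions': array([ 1.21448616e+00,  3.07506549e-01,  1.50755152e+00, -3.33817707e-06,
        1.32840257e+00, -7.34712807e-02]), 'qd': array([-0.0026019 , -0.00099622, -0.00321797,  0.00064721, -0.0007259 ,
       -0.00052733]), 'tau': array([ 1.03103466e-03, -4.58528888e+01, -2.52607191e+01,  1.12801140e-04,
        5.41669622e-03, -1.53501139e-05]), 'tool_pos': array([0.16026053, 0.5515573 , 0.23046506]), 'orientation': array([[-9.60267207e-01,  2.79081478e-01, -6.48552509e-04],
       [ 2.79082199e-01,  9.60265618e-01, -1.75179251e-03],
       [ 1.33889833e-04, -1.86318836e-03, -9.99998255e-01]]), 'wrist_force': array([ 0.21111175,  0.59792738, -0.37041675]), 'moment': array([-0.02492737,  0.02871665,  0.01234465]), 'width': 0.999916381309625}
```

View pics/top1.png

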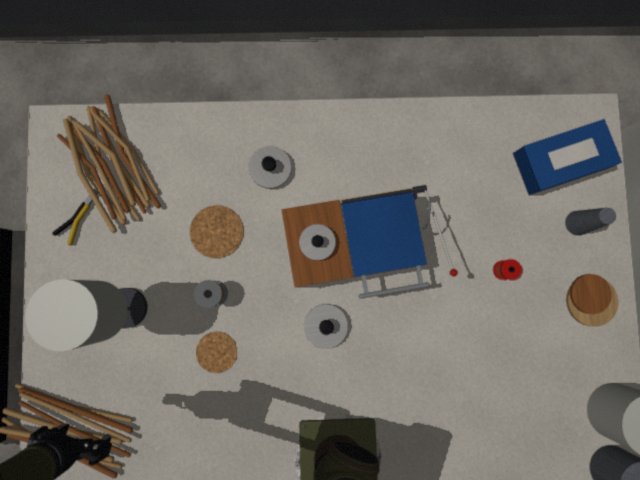

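View pics/scene1.png

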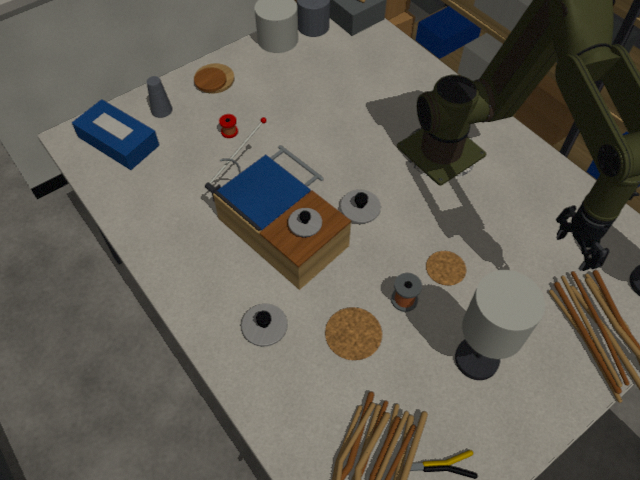

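The top view shows three caps, at (270,166), (319,241) on the vent and (327,326). It shows two mats, at (216,231), the larger, and (217,352). The ball is at (453,272), the bar from (360,295) to (438,285), the spool at (207,293) and the lamp at (62,315). I choose the cap on the vent and the mat at (216,231), and check both by measurement and a crop.

```bash
cat >> h.py <<'E'
def cam(n):
    m=imaging.camera_model(n); return m,240/np.tan(np.radians(m['fov_y']/2)),m['cam_to_world']
def ray(n,uv):
    m,f,T=cam(n); d=T[:3,:3]@np.array([(uv[0]-m['cx'])/f,-(uv[1]-m['cy'])/f,-1]); return T[:3,3],d/np.linalg.norm(d)
def plane(n,uv,z):
    c,d=ray(n,uv); return c+d*(z-c[2])/d[2]
def tri(a,b):
    (c1,d1),(c2,d2)=ray('top',a),ray('scene',b)
    s=np.linalg.lstsq(np.c_[d1,-d2],c2-c1,rcond=None)[0]; p,q=c1+s[0]*d1,c2+s[1]*d2
    return (p+q)/2,np.linalg.norm(p-q)
def proj(n,P):
    m,f,T=cam(n); p=T[:3,:3].T@(np.array(P)-T[:3,3]); return np.array([m['cx']-f*p[0]/p[2],m['cy']+f*p[1]/p[2]])
def blobs(im,mask,amin=15):
    n,l,s,c=cv2.connectedComponentsWithStats(mask.astype(np.uint8)); return [(c[i].round(1),s[i].tolist()) for i in range(1,n) if s[i][4]>=amin]
E
python3 - <<'E'
from h import *
for n in("top","scene"):
    im=cv2.imread(f'pics/{n}1.png'); h=cv2.cvtColor(im,cv2.COLOR_BGR2HSV).astype(int); H,S,V=h[...,0],h[...,1],h[...,2]
    print(n)
    print('red',blobs(im,((H<5)|(H>174))&(S>180)&(V>80)))
    print('blue',blobs(im,(H>100)&(H<125)&(S>130)&(V>40),300))
    print('cork',blobs(im,(H>8)&(H<22)&(S>90)&(V>110),300))
    print('black',blobs(im,(V<40),40)[:40])
    g=((S<40)&(V>105)&(V<150))
a=cv2.imread('pics/top1.png')[150:340,180:490]; b=cv2.imread('pics/scene1.png')[100:300,180:390]
a=cv2.resize(a,(640,392),interpolation=2)
cv2.imwrite('pics/c1.png',a); cv2.imwrite('pics/c2.png',cv2.resize(b,None,fx=3,fy=3,interpolation=2)[:600])
E
```

```text
top
red [(array([508. , 269.3]), [494, 260, 28, 19, 371]), (array([453.4, 272.2]), [451, 270, 6, 6, 26])]
blue [(array([564.8, 157.3]), [514, 120, 107, 74, 3542]), (array([383.3, 233.7]), [342, 192, 84, 84, 5318])]
cork [(array([119.6, 152.3]), [87, 107, 61, 100, 481]), (array([ 84.4, 175.9]), [58, 119, 56, 113, 391]), (array([104.4, 166.7]), [72, 121, 61, 103, 733]), (array([215.9, 231.4]), [190, 206, 53, 52, 2092]), (array([295.2, 247.9]), [286, 207, 19, 80, 535]), (array([596.8, 311.7]), [568, 281, 50, 45, 686]), (array([216.2, 351.9]), [197, 332, 40, 41, 1264]), (array([ 73.7, 416.7]), [20, 394, 109, 48, 307])]
black [(array([299.6,  15.4]), [0, 0, 640, 38, 20101]), (array([268.9, 163.5]), [263, 157, 13, 14, 148]), (array([ 67.1, 222.4]), [53, 203, 31, 32, 123]), (array([  4.6, 314.7]), [0, 228, 13, 199, 1878]), (array([317.5, 240.8]), [313, 236, 10, 11, 91]), (array([137.7, 307.6]), [128, 290, 19, 35, 419]), (array([326.5, 326.7]), [320, 320, 14, 14, 150]), (array([344.6, 450.1]), [300, 418, 80, 62, 3771]), (array([ 52.1, 454.9]), [0, 424, 112, 56, 3481]), (array([  2.3, 437.3])
[... 687 characters left out ...]
35, 422]), (array([429.6,   4.7]), [411, 0, 38, 14, 266]), (array([527.9, 115.5]), [397, 0, 243, 271, 17853]), (array([620.4,  70.8]), [576, 0, 64, 136, 3214]), (array([299.7,  18.2]), [298, 5, 5, 28, 103]), (array([ 49.2, 186.1]), [32, 174, 36, 25, 404]), (array([360.6, 199.7]), [354, 193, 14, 15, 153]), (array([304.4, 216.6]), [299, 211, 11, 13, 105]), (array([111.9, 250.4]), [99, 229, 23, 36, 118]), (array([635. , 279.1]), [630, 265, 10, 31, 194]), (array([407.8, 284.2]), [404, 281, 8, 7, 44]), (array([262.9, 318.7]), [256, 311, 15, 17, 194]), (array([467. , 357.7]), [455, 340, 38, 40, 386]), (array([  4.8, 468.4]), [0, 449, 15, 31, 261]), (array([450.6, 470.3]), [423, 466, 54, 13, 289])]
```

View pics/c2.png

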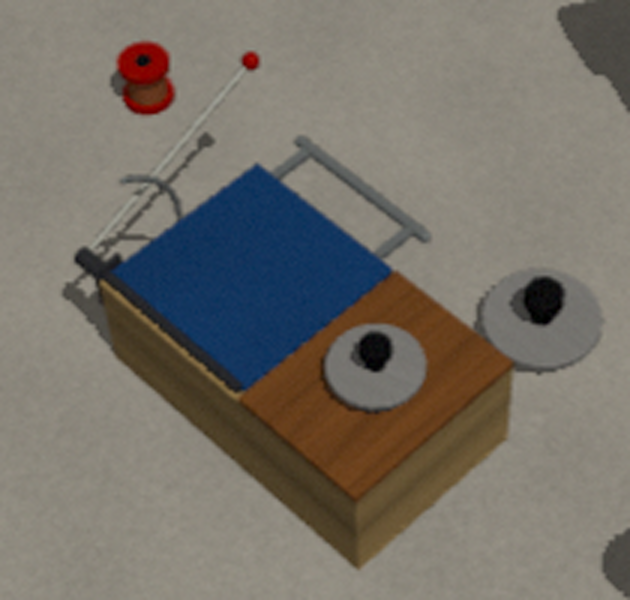

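View pics/c1.png

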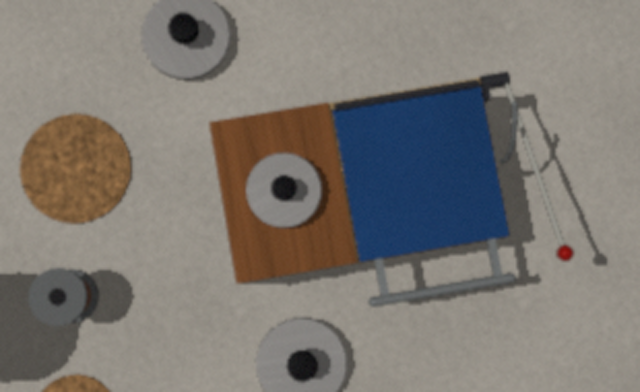

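The crop confirms that the vent cap has the smallest disc and that the bar, ball and arc are clear. Now I triangulate.

Run:
```python
from h import *
np.set_printoptions(precision=4,suppress=True)
for k,a,b in [('knob',(317.5,240.8),(304.4,216.6)),('ball',(453.4,272.2),(263,120)),('mat',(215.9,231.4),(353.7,333.2)),
 ('barL',(360.2,295.3),(322.3,179.3)),('barR',(429,284.7),(280.3,147.3)),('deckF',(295.3,287.1),(180+510/3,100+373/3)),('deckB',(282.2,209.1),(180+358/3,100+500/3)),
 ('spool',(207,292),(406,283)),('big1',(268.9,163.5),(262.9,318.7)),('big2',(326.5,326.7),(360.6,199.7))]: print(k,*tri(a,b))
kt=plane('top',(317.5,240.8),.177);ks=plane('scene',(304.4,216.6),.174);print('knob planes',kt,ks)
print('mat',plane('top',(215.9,231.4),.004),plane('scene',(353.7,333.2),.004))
print('bar T',plane('top',(360.2,295.3),.129),plane('top',(429,284.7),.129)); print('bar S',plane('scene',(322.3,179.3),.127),plane('scene',(280.3,147.3),.127))
# disc size top
im=cv2.imread('pics/top1.png');print('mat diam px',52, 'm/px',1.25/450)
```

```text
knob [0.5722 0.0414 0.174 ] 0.0010749426939649764
ball [ 0.4864 -0.2674  0.2248] 0.0015026592600258582
mat [0.6231 0.3201 0.0043] 0.00015338526727526715
barL [ 0.4362 -0.0609  0.1258] 0.003058934782920612
barR [ 0.4576 -0.2362  0.1191] 0.0031866764969189962
deckF [0.4625 0.0997 0.1094] 0.0005128079945889372
deckB [0.6583 0.1293 0.1245] 0.004441023451897107
spool [0.4572 0.3241 0.0978] 0.0025408586577144302
big1 [0.7987 0.1646 0.0542] 0.0010927329159085017
big2 [0.3561 0.0218 0.0524] 0.00030443378579703096
knob planes [0.5715 0.0418 0.177 ] [0.5726 0.041  0.174 ]
mat [0.6231 0.3202 0.004 ] [0.6231 0.3199 0.004 ]
bar T [ 0.4374 -0.0616  0.129 ] [ 0.4588 -0.2347  0.129 ]
bar S [ 0.4357 -0.059   0.127 ] [ 0.4604 -0.2289  0.127 ]
mat diam px 52 m/px 0.002777777777777778
```

```bash
cat >> h.py <<'E'
def go(P,yaw=None):
    o=get_obs();R=o['orientation'];d=R.T@(np.array(P)-o['tool_pos'])*1000
    cur=np.degrees(np.arctan2(R[1,1],R[0,1])); print('d mm',d.round(1),'turn',None if yaw is None else round(cur-yaw,1),'len',np.linalg.norm(d).round())
E
python3 - <<'E'
from h import *
print('lamp base',plane('scene',(478,360),.01),plane('top',(130,307),.01),'shade',plane('top',(62,315),.33),plane('scene',(510,290),.33))
go((.30,.33,.26),7.4);go((.572,.0414,.26),7.4)
E
```

```text
lamp base [0.42115944 0.56943494 0.01      ] [0.4211449  0.55368293 0.01      ] shade [0.41930136 0.56352429 0.33      ] [0.40294332 0.54943463 0.33      ]
d mm [-196.  -173.8  -29.2] turn 66.4 len 264.0
d mm [-537.8 -375.   -28.9] turn 66.4 len 656.0
```

jog_arm --deltas '[85, -40, -35, -6, 8, 85, -80, -70, -12, 16, 85, -117, -104, -18, 24, 85, -155, -138, -24, 32, 85, -190, -168, -30, 40]' --squeeze 40

```text
time_s: 0.6
tool_pos: [0.2933, 0.3404, 0.2605]
orientation: [[-0.552, 0.834, -0.0], [0.834, 0.552, -0.001], [-0.0, -0.001, -1.0]]
wrist_force: [0.4, 0.7, 0.1]
width: 0.997
```

```bash
python3 -c "
from h import *
o=get_obs();print(o['tool_pos'],o['time_s'],o['orientation'].round(4).tolist());go((.572,.0414,.25),7.4)"
```

```text
[0.29333026 0.3403505  0.26047731] 0.6 [[-0.5522, 0.8337, -0.0004], [0.8337, 0.5522, -0.0006], [-0.0003, -0.0007, -1.0]]
d mm [-403.1   67.3   10.5] turn 26.1 len 409.0
```

jog_arm --deltas '[85, -48, 8, 1, 8, 85, -96, 16, 3, 16, 85, -144, 24, 4, 24, 85, -192, 32, 5, 26, 85, -240, 40, 6, 26]'

```text
time_s: 1.1
tool_pos: [0.4606, 0.1633, 0.2544]
orientation: [[-0.135, 0.991, -0.0], [0.991, 0.135, 0.0], [0.0, -0.0, -1.0]]
wrist_force: [0.7, 0.5, -0.1]
width: 0.996
```

```bash
python3 -c "
from h import *
go((.572,.0414,.25),7.4)"
```

```text
d mm [-135.8   94.     4.3] turn 0.3 len 165.0
```

jog_arm --deltas '[85, -40, 28, 1, 0, 85, -80, 56, 2, 0, 85, -118, 82, 3, 0, 85, -136, 94, 4, 0, 85, -136, 94, 4, 0]'

```text
time_s: 1.6
tool_pos: [0.573, 0.0408, 0.2496]
orientation: [[-0.132, 0.991, -0.001], [0.991, 0.132, -0.001], [-0.0, -0.001, -1.0]]
wrist_force: [0.6, 0.4, -0.7]
width: 0.998
```

```bash
python3 -c "
from h import *
go((.572,.0414,.158),7.4)"
```

```text
d mm [ 0.8 -0.9 91.6] turn 0.2 len 92.0
```

jog_arm --deltas '[60, 1, -1, 40, 0, 60, 1, -1, 75, 0, 60, 1, -1, 91, 0, 60, 1, -1, 91, 0, 50, 1, -1, 91, 0]'

```text
time_s: 2.1
tool_pos: [0.5696, 0.0451, 0.1599]
orientation: [[-0.137, 0.991, -0.001], [0.991, 0.137, 0.0], [0.001, -0.001, -1.0]]
wrist_force: [-0.3, -0.5, -0.1]
width: 0.585
```

jog_arm --deltas '[20, 0, 0, 0, 0, 20, 0, 0, 0, 0, 20, 0, 0, 0, 0, 20, 0, 0, 0, 0, 20, 0, 0, 0, 0]'

```text
time_s: 2.6
tool_pos: [0.5714, 0.0444, 0.1615]
orientation: [[-0.136, 0.991, 0.003], [0.991, 0.136, 0.001], [0.0, 0.003, -1.0]]
wrist_force: [-1.0, 0.9, 6.6]
width: 0.338
```

jog_arm --deltas '[20, 0, 0, -8, 0, 20, 0, 0, -20, 0, 20, 0, 0, -50, 0, 20, 0, 0, -90, 0, 20, 0, 0, -100, 0]'

```text
time_s: 3.1
tool_pos: [0.573, 0.0438, 0.265]
orientation: [[-0.136, 0.991, 0.009], [0.991, 0.136, -0.0], [-0.001, 0.009, -1.0]]
wrist_force: [0.1, -0.4, -1.4]
width: 0.333
```

```bash
python3 -c "
from h import *
o=get_obs();print(o['tool_pos'],o['wrist_force'],o['width'])
im=cap('scene');cv2.imwrite('pics/l1.png',cv2.resize(im[90:290,180:430],None,fx=2.4,fy=2.4)[:,:,::-1])
go((.623,.320,.26))"
```

```text
[0.57304331 0.04383966 0.26502472] [ 0.10589185 -0.44027699 -1.43950955] 0.3325344866625994
d mm [266.9  86.9   5.3] turn None len 281.0
```

View pics/l1.png

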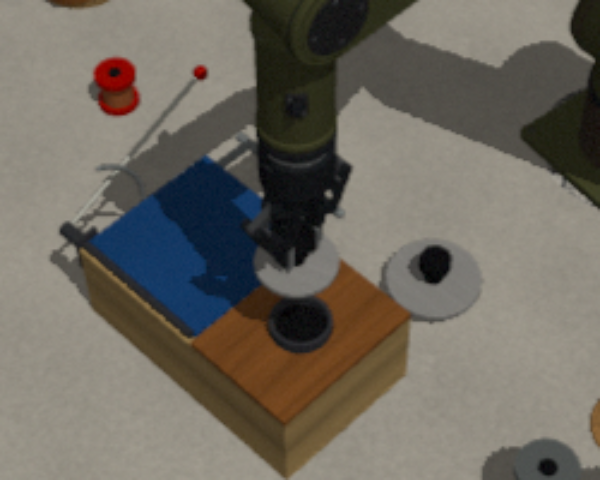

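The cap is off the vent and level in the fingers, and the bare ring is visible at (300,322) in the crop.

jog_arm --deltas '[20, 40, 13, 0, 0, 20, 85, 27, 1, 0, 20, 130, 42, 2, 0, 20, 175, 57, 3, 0, 20, 220, 72, 4, 0]'

```text
time_s: 3.65
tool_pos: [0.6112, 0.2731, 0.2542]
orientation: [[-0.135, 0.991, -0.002], [0.991, 0.135, -0.001], [-0.001, -0.002, -1.0]]
wrist_force: [1.1, 0.1, 0.3]
width: 0.337
```

```bash
python3 -c "
from h import *
go((.623,.322,.10))"
```

```text
d mm [ 47.   18.6 154.1] turn None len 162.0
```

jog_arm --deltas '[20, 30, 12, 5, 0, 20, 47, 19, 40, 0, 20, 47, 19, 85, 0, 20, 47, 19, 130, 0, 20, 47, 19, 150, 0]'

```text
time_s: 4.15
tool_pos: [0.62, 0.3194, 0.0989]
orientation: [[-0.136, 0.991, -0.01], [0.991, 0.136, -0.005], [-0.003, -0.01, -1.0]]
wrist_force: [-0.7, -0.1, -2.4]
width: 0.335
```

jog_arm --deltas '[20, 0, 0, 25, 0, 20, 0, 0, 45, 0, 20, 0, 0, 55, 0, 20, 0, 0, 60, 0, 20, 0, 0, 60, 0]'

```text
time_s: 4.65
tool_pos: [0.6239, 0.3206, 0.0449]
orientation: [[-0.136, 0.991, -0.001], [0.991, 0.136, -0.001], [-0.0, -0.001, -1.0]]
wrist_force: [-0.6, -0.1, -0.4]
width: 0.334
```

jog_arm --deltas '[20, 0, 0, 3, 0, 20, 0, 0, 6, 0, 20, 0, 0, 8, 0, 20, 0, 0, 10, 0, 20, 0, 0, 10, 0]'

```text
time_s: 5.15
tool_pos: [0.6241, 0.3208, 0.0356]
orientation: [[-0.136, 0.991, -0.0], [0.991, 0.136, -0.0], [-0.0, -0.0, -1.0]]
wrist_force: [0.6, 0.1, -1.2]
width: 0.333
```

jog_arm --deltas '[20, 0, 0, 1, 0, 20, 0, 0, 2, 0, 20, 0, 0, 2, 0]'

```text
time_s: 5.45
tool_pos: [0.6242, 0.3208, 0.0335]
orientation: [[-0.136, 0.991, -0.0], [0.991, 0.136, -0.0], [-0.0, -0.0, -1.0]]
wrist_force: [0.9, 0.1, -1.1]
width: 0.33
```

jog_arm --deltas '[20, 0, 0, 1, 0, 20, 0, 0, 1, 0]'

```text
time_s: 5.65
tool_pos: [0.6242, 0.3208, 0.0325]
orientation: [[-0.136, 0.991, -0.0], [0.991, 0.136, -0.0], [-0.0, -0.0, -1.0]]
wrist_force: [-0.2, 0.1, -0.8]
width: 0.33
```

jog_arm --deltas '[20, 0, 0, 1, 0, 20, 0, 0, 1, 0]'

```text
time_s: 5.85
tool_pos: [0.6243, 0.3209, 0.0316]
orientation: [[-0.136, 0.991, 0.0], [0.991, 0.136, 0.0], [0.0, 0.0, -1.0]]
wrist_force: [0.2, 0.7, -0.9]
width: 0.334
```

jog_arm --deltas '[20, 0, 0, 1, 0, 20, 0, 0, 1, 0]'

```text
time_s: 6.05
tool_pos: [0.6243, 0.3209, 0.0316]
orientation: [[-0.136, 0.991, 0.0], [0.991, 0.136, 0.0], [0.0, 0.0, -1.0]]
wrist_force: [-1.6, -0.4, 3.9]
width: 0.331
```

Contact came at the predicted height, so I release.

jog_arm --deltas '[36, 0, 0, -1, 0, 45, 0, 0, -1, 0, 60, 0, 0, -1, 0, 70, 0, 0, -1, 0, 70, 0, 0, -1, 0]'

```text
time_s: 6.55
tool_pos: [0.6242, 0.3209, 0.0314]
orientation: [[-0.136, 0.991, -0.0], [0.991, 0.136, -0.0], [-0.0, -0.0, -1.0]]
wrist_force: [-0.2, 0.3, -0.3]
width: 0.821
```

jog_arm --deltas '[70, 0, 0, -15, 0, 70, 0, 0, -50, 0, 70, 0, 0, -100, 0, 70, 0, 0, -150, 0, 70, 0, 0, -200, 0]'

```text
time_s: 7.05
tool_pos: [0.624, 0.3207, 0.2348]
orientation: [[-0.136, 0.991, 0.001], [0.991, 0.136, 0.0], [0.0, 0.001, -1.0]]
wrist_force: [2.2, -0.2, 0.2]
width: 0.82
```

```bash
python3 -c "
from h import *
o=get_obs();print(o['tool_pos'],o['wrist_force'],o['width'])
im=cap('scene');cv2.imwrite('pics/l2.png',cv2.resize(im[90:390,180:480],None,fx=2,fy=2)[:,:,::-1])
go((.447,-.147,.24),7.4)"
```

```text
[0.62403025 0.32074974 0.23476848] [ 2.24779404 -0.16814198  0.1938064 ] 0.8203458620152947
d mm [-440.8 -243.5   -0.5] turn 0.4 len 504.0
```

View pics/l2.png

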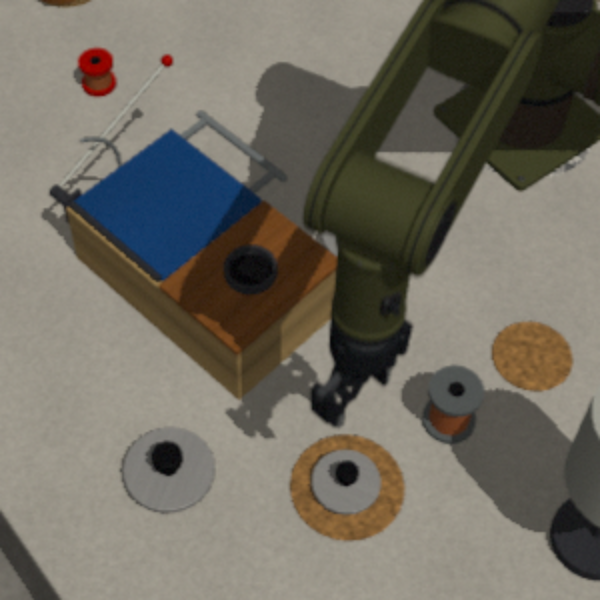

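The cap stands upright and centred on the larger mat, at crop (347,485), with the spool untouched. Next is the bar.

jog_arm --deltas '[60, -40, -22, 0, 0, 50, -83, -46, 0, 0, 45, -126, -70, 0, 0, 45, -169, -94, 0, 0, 45, -212, -118, 0, 0]'

```text
time_s: 7.6
tool_pos: [0.5352, 0.0933, 0.2326]
orientation: [[-0.136, 0.991, 0.002], [0.991, 0.136, -0.0], [-0.0, 0.002, -1.0]]
wrist_force: [1.1, -0.5, 0.9]
width: 0.526
```

jog_arm --deltas '[42, -43, -24, 0, 0, 42, -86, -48, 0, 0, 42, -129, -72, 0, 0, 42, -172, -96, 0, 0, 42, -205, -114, 0, 0]'

```text
time_s: 8.1
tool_pos: [0.4497, -0.126, 0.2327]
orientation: [[-0.135, 0.991, 0.001], [0.991, 0.135, -0.001], [-0.001, 0.001, -1.0]]
wrist_force: [0.5, -0.1, 0.1]
width: 0.493
```

```bash
python3 -c "
from h import *
go((.448,-.147,.20),7.4)"
```

```text
d mm [-20.6  -4.5  32.7] turn 0.3 len 39.0
```

jog_arm --deltas '[42, -22, -3, 10, 0, 42, -23, -4, 40, 0, 42, -23, -4, 75, 0, 42, -23, -4, 75, 0, 42, -23, -4, 75, 0]'

```text
time_s: 8.6
tool_pos: [0.45, -0.147, 0.1572]
orientation: [[-0.136, 0.991, -0.001], [0.991, 0.136, 0.0], [0.0, -0.001, -1.0]]
wrist_force: [0.1, -0.4, 0.4]
width: 0.491
```

```bash
python3 -c "
from h import *
im=cap('scene','s3.png')
cv2.imwrite('pics/l3.png',cv2.resize(im[90:240,220:400],None,fx=3.5,fy=3.5)[:,:,::-1])
go((.448,-.147,.103),7.4)"
```

```text
d mm [ 0.8 -3.  55. ] turn 0.4 len 55.0
```

View pics/l3.png

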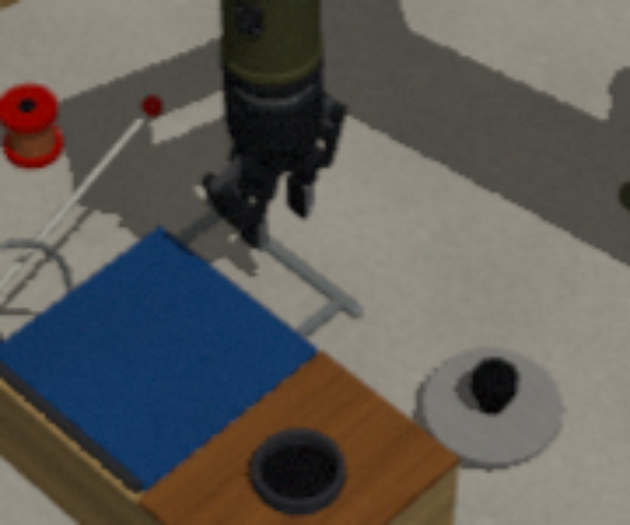

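The fingers straddle the bar line at crop (270,235), so I descend and close softly.

jog_arm --deltas '[42, 0, -2, 15, 0, 42, 0, -2, 35, 0, 42, 0, -2, 48, 0, 42, 0, -2, 54, 0, 42, 0, -2, 54, 0]' --squeeze 25

```text
time_s: 9.15
tool_pos: [0.4489, -0.1474, 0.1034]
orientation: [[-0.136, 0.991, 0.001], [0.991, 0.136, -0.001], [-0.001, 0.001, -1.0]]
wrist_force: [-0.4, 0.1, -0.2]
width: 0.488
```

jog_arm --deltas '[25, 0, 0, 0, 0, 15, 0, 0, 0, 0, 5, 0, 0, 0, 0, 5, 0, 0, 0, 0, 5, 0, 0, 0, 0]'

```text
time_s: 9.65
tool_pos: [0.4465, -0.1479, 0.1033]
orientation: [[-0.137, 0.991, -0.003], [0.991, 0.137, -0.001], [-0.001, -0.003, -1.0]]
wrist_force: [-4.2, -2.3, 4.7]
width: 0.13
```

```bash
cat > fit.py <<'E'
from h import *
from scipy.optimize import least_squares
def W(p,b):
    c,s=np.cos(p[2]),np.sin(p[2]); return np.array([p[0]+c*b[0]-s*b[1],p[1]+s*b[0]+c*b[1],b[2]])
def pt(p,y,a): return W(p,(.092-.242*np.cos(a),-.075+y,.124+.242*np.sin(a)))
obs=[('top',(317.5,240.8),'k'),('scene',(304.4,216.6),'k'),('top',(453.4,272.2),'m'),('scene',(263,120),'m'),
('top',(360.2,295.3),'L'),('top',(429,284.7),'R'),('scene',(322.3,179.3),'L'),('scene',(280.3,147.3),'R')]
def res(p):
    e=[]
    for n,uv,k in obs:
        P={'k':W(p,(0,.095,.175)),'m':pt(p,-.125,p[3]),'L':pt(p,.085,0),'R':pt(p,-.085,0)}[k]
        e.append((proj(n,P)-uv)*(2 if k in'm' else .7))
    return np.concatenate(e)
s=least_squares(res,[.585,-.05,.13,.43]);p=s.x
if __name__=='__main__':
    print(p,np.degrees(p[2]));print(s.fun.round(1));print('bar0',pt(p,0,0),'bar@mark',pt(p,0,p[3]),'hinge',pt(p,0,np.pi/2),'ball',pt(p,-.125,p[3]))
E
python3 fit.py
```

```text
[ 0.5856036  -0.05199505  0.13885509  0.42631961] 7.955810746300577
[-0.1 -0.2  0.2  0.   0.7 -0.2  0.5  0.3  0.2  0.4 -1.3 -0.1 -0.6 -0.1
 -0.   0. ]
bar0 [ 0.44742803 -0.14703458  0.124     ] bar@mark [ 0.46888004 -0.14403657  0.22407248] hinge [ 0.68709881 -0.11353953  0.366     ] ball [ 0.4861812  -0.26783346  0.22407248]
```

jog_arm --deltas '[5, 0, 0, 0, 0, 5, 0, 0, 0, 0, 5, 0, 0, -10, 0, 5, 0, 1, -22, 0, 5, 0, 3, -36, 0]' --squeeze 60

```text
time_s: 10.15
tool_pos: [0.4488, -0.1475, 0.1387]
orientation: [[-0.137, 0.991, -0.005], [0.991, 0.137, -0.001], [-0.0, -0.005, -1.0]]
wrist_force: [-3.6, -4.2, -5.0]
width: 0.113
```

jog_arm --deltas '[5, 0, 2, -14, 0, 5, 0, 5, -28, 0, 5, 0, 9, -42, 0, 5, 0, 14, -54, 0, 5, 0, 17, -60, 0]'

```text
time_s: 10.65
tool_pos: [0.4648, -0.1452, 0.1993]
orientation: [[-0.137, 0.991, -0.006], [0.991, 0.137, -0.002], [-0.001, -0.006, -1.0]]
wrist_force: [-7.3, -6.2, -1.6]
width: 0.116
```

```bash
cat > chk.py <<'E'
from fit import *
o=get_obs();print(o['time_s'],o['tool_pos'],o['wrist_force'].round(1),o['width'])
g=o['tool_pos']-.019*o['orientation'][:,2]; print('a from tool z',np.arcsin((g[2]-.124)/.242),'from x',np.arccos(min(1,(pt(p,0,np.pi/2)-g)[:2]@[np.cos(p[2]),np.sin(p[2])]/.242)))
E
python3 - <<'E'
from chk import *
a=cap('scene','s4.png');b=cap('top','t4.png')
A=cv2.resize(a[80:200,210:360],None,fx=4,fy=4,interpolation=2)[:,:,::-1]; B=cv2.resize(b[240:330,330:480],None,fx=4,fy=4,interpolation=2)[:,:,::-1][:300]
cv2.imwrite('pics/l4.png',A); cv2.imwrite('pics/l5.png',B)
E
```

```text
10.65 [ 0.46480301 -0.14518478  0.19933445] [-7.3 -6.2 -1.6] 0.11607105012578617
a from tool z 0.40042539902705543 from x 0.3835782722543055
```

View pics/l4.png

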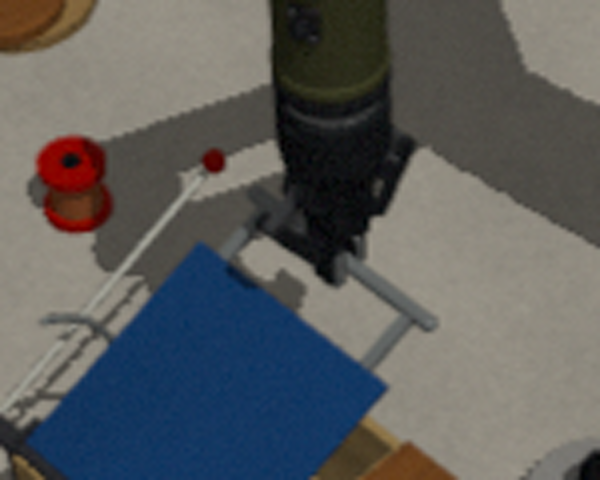

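View pics/l5.png

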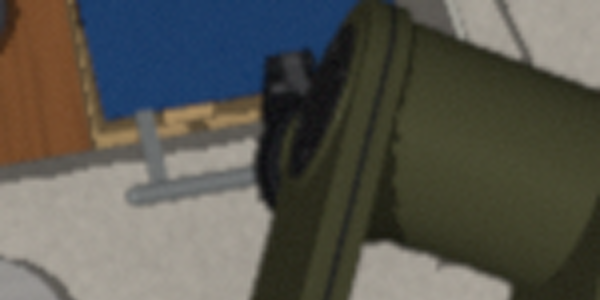

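Bar and ball are visible in the scene crop, with the bar's ends near (434,323) and (254,192) and the ball at (213,160). The bar's line passes slightly under the ball. I quantify that.

```bash
cat > meas.py <<'E'
from chk import *
import sys
def cov(im,name='scene'):
    # bar axis: centroid across the bar (grey, brighter than cast shadow, no hue) at y stations, compared with projections
    h=cv2.cvtColor(im,cv2.COLOR_RGB2HSV).astype(int)
    return h
def run(im,ahat):
    from scipy.ndimage import map_coordinates
    g=im.astype(float).mean(2); out=[]
    for y in (.082,.06,.05,.04):
        q=proj('scene',pt(p,y,ahat)); t=proj('scene',pt(p,y,ahat+.02))-q; per=t/np.linalg.norm(t)
        s=np.arange(-7,7.1,.5); v=map_coordinates(g,[q[1]+s*per[1],q[0]+s*per[0]],order=1)
        out.append((y,np.linalg.norm(t)/.02)); print(y,q.round(1),'px/rad',round(out[-1][1],1),v.round().astype(int))
E
python3 - <<'E'
from meas import *
im=cv2.imread('pics/s4.png')[:,:,::-1]
run(im,.39)
for a in(.38,.39,.40,.41,.426):print(a,'scene L',proj('scene',pt(p,.085,a)),'R',proj('scene',pt(p,-.085,a)),'top L',proj('top',pt(p,.085,a)))
E
```

```text
10.75 [ 0.46480155 -0.14522235  0.19929911] [-8.1 -5.  -2.4] 0.11268803826510528
a from tool z 0.4002669855696009 from x 0.38345394656005455
0.082 [316.3 160.8] px/rad 42.7 [137 138 138 138 138 139 140 140 137 130 113  90  88  92  96  98  99  97
  96  97  98 100 101 100 101 101 102 105 105]
0.06 [310.5 156.5] px/rad 43.4 [116 113 106  95  84  67  67  77  81  84  84  85  86  86  89  92  94  95
  97  98  99 100 101 101 102 102 103 103 105]
0.05 [307.9 154.5] px/rad 43.7 [ 81  84  89  93  90  88  88  84  79  82  81  82  85  87  89  93  94  97
  98  98 100 100 101 102 102 101 103 103 105]
0.04 [305.3 152.6] px/rad 44.0 [110 113 104  99  96  83  84  83  70  79  81  80  84  87  89  92  94  95
  96  97  99  99  99 100 101 102 103 104 106]
0.38 scene L [317.28740891 161.80690628] R [274.28771699 129.20178336] top L [363.62690669 289.24702141]
0.39 scene L [317.05316182 161.44887348] R [274.007604   128.81603294] top L [363.67522429 288.85970198]
0.4 scene L [316.81244321 161.0966238 ] R [273.72112058 128.43574147] top L [363.72155294 288.46109033]
0.41 scene L [316.5652507  160.75021489] R [273.42827025 128.06096722] top L [363.76587403 288.05116871]
0.426 scene L [316.15627297 160.20825289] R [272.94647737 127.47294929] top L [363.83256615 287.37173055]
```

jog_arm --deltas '[5, 0, 0, -2, 0, 5, -1, 1, -4, 0, 5, -1, 1, -4, 0, 5, -1, 1, -4, 0, 5, -1, 1, -4, 0]'

```text
time_s: 11.25
tool_pos: [0.466, -0.1451, 0.2022]
orientation: [[-0.136, 0.991, -0.006], [0.991, 0.136, 0.001], [0.001, -0.006, -1.0]]
wrist_force: [-5.5, -1.5, -2.2]
width: 0.116
```

Run:
```python
from chk import *
ims=[cap('scene').astype(float) for _ in range(4)]; a=np.mean(ims,0).astype(np.uint8)
cv2.imwrite('pics/s5.png',a[:,:,::-1])
h=cv2.cvtColor(a,cv2.COLOR_RGB2HSV).astype(int);print(blobs(a,((h[...,0]<5)|(h[...,0]>174))&(h[...,1]>150)&(h[...,2]>60),8))
A=cv2.resize(a[100:175,250:330],None,fx=8,fy=8,interpolation=cv2.INTER_CUBIC)[:,:,::-1]
cv2.imwrite('pics/l6.png',A)
```

```text
11.25 [ 0.46596578 -0.14506013  0.20223655] [-5.5 -1.5 -2.2] 0.11626503390203569
a from tool z 0.41348438415837857 from x 0.3961719935510348
[(array([227.4, 120.8]), [219, 114, 17, 14, 178]), (array([262.9, 119.8]), [261, 117, 5, 6, 23]), (array([229.3, 133.8]), [221, 127, 17, 11, 62])]
```

View pics/l6.png

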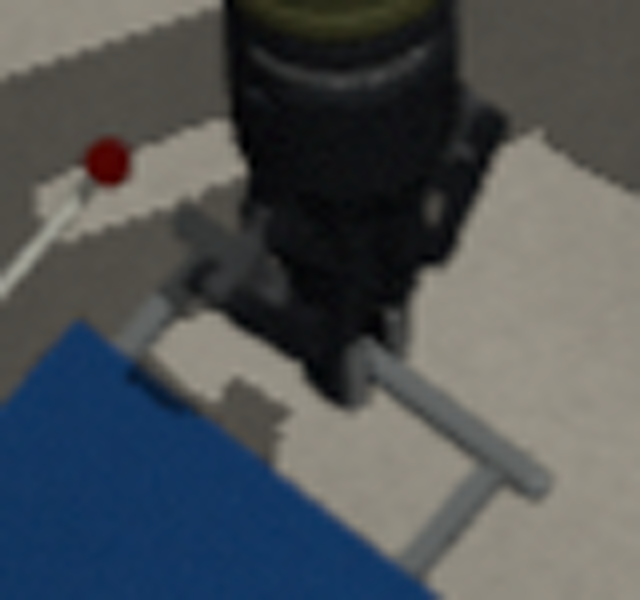

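Ball at crop (108,161). The bar's axis runs from (540,482) to (180,220) and passes 0.7 px under the ball. Tool, bar end and fit all put the cover about 0.42 and the mark at 0.426, so I raise it a last 2 mm.

jog_arm --deltas '[5, 0, 0, -1, 0, 5, 0, 1, -2, 0, 5, 0, 1, -2, 0, 5, 0, 1, -2, 0, 5, 0, 1, -2, 0]'

```text
time_s: 11.95
tool_pos: [0.4668, -0.1449, 0.2042]
orientation: [[-0.136, 0.991, -0.006], [0.991, 0.136, 0.001], [0.002, -0.006, -1.0]]
wrist_force: [-7.5, -1.6, -3.4]
width: 0.116
```

Run:
```python
from chk import *
a=np.mean([cap('scene').astype(float) for _ in range(4)],0).astype(np.uint8); b=np.mean([cap('top').astype(float) for _ in range(4)],0).astype(np.uint8)
A=cv2.resize(a[100:175,250:330],None,fx=5,fy=5,interpolation=cv2.INTER_CUBIC); B=cv2.resize(b[260:310,340:470],None,fx=5,fy=5,interpolation=cv2.INTER_CUBIC)
C=np.zeros((600,650,3),np.uint8); C[:350,:400]=A[:350]; C[350:600]=B
cv2.imwrite('pics/l7.png',C[:,:,::-1])
h=cv2.cvtColor(b,cv2.COLOR_RGB2HSV).astype(int);print('ball top',blobs(b,((h[...,0]<5)|(h[...,0]>174))&(h[...,1]>150)&(h[...,2]>60),8))
for q in(.41,.42,.43):print(q,[proj(n,pt(p,y,q)).round(2) for n in('scene','top') for y in(.085,-.085)])
o=get_obs();print(o['qd'].round(4),o['wrist_force'])
```

```text
11.95 [ 0.46678797 -0.14493483  0.20415034] [-7.5 -1.6 -3.4] 0.1161399135364449
a from tool z 0.4221366567300705 from x 0.40507867511516704
ball top [(array([509.4, 269.1]), [496, 260, 26, 20, 352])]
0.41 [array([316.57, 160.75]), array([273.43, 128.06]), array([363.77, 288.05]), array([436.39, 275.71])]
0.42 [array([316.31, 160.41]), array([273.13, 127.69]), array([363.81, 287.63]), array([436.58, 275.26])]
0.43 [array([316.05, 160.08]), array([272.82, 127.33]), array([363.85, 287.2 ]), array([436.77, 274.81])]
[ 0.0019 -0.002   0.0007  0.0004 -0.0007  0.    ] [-6.68871995 -2.40555889 -1.99859519]
```

View pics/l7.png

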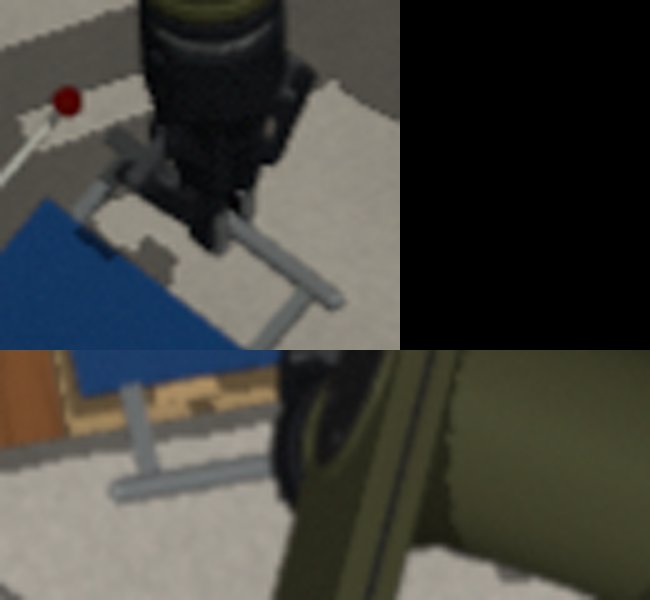

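The two views disagree by about 0.02 rad by eye, so I do one sub-pixel check of the bar's edges in the top view, shut against now.

Run:
```python
from chk import *
from scipy.ndimage import map_coordinates
old=cv2.imread('pics/top1.png').mean(2); new=np.mean([cap('top').astype(float).mean(2) for _ in range(4)],0)
for im,a0 in((old,0.),(new,.42)):
    acc=[]
    for y in np.arange(.038,.056,.002):
        q=proj('top',pt(p,y,a0)); d=proj('top',pt(p,y+.01,a0))-q; d/=np.linalg.norm(d); nrm=np.array([d[1],-d[0]]); nrm*=np.sign(nrm[1])
        s=np.arange(-7,7.1,.5); acc.append(map_coordinates(im,[q[1]+s*nrm[1],q[0]+s*nrm[0]],order=1))
    print(a0,list(zip(s.tolist(),np.mean(acc,0).round().astype(int).tolist())))
    for da in(-.02,.02): print(da,(proj('top',pt(p,.045,a0+da))-q0 if 0 else (proj('top',pt(p,.045,a0+da))-proj('top',pt(p,.045,a0)))@nrm).round(2))
```

```text
12.35 [ 0.46680934 -0.144949    0.20416715] [-6.7 -2.4 -2. ] 0.11607359884506797
a from tool z 0.4222128511332129 from x 0.4052629325998469
0.0 [(-7.0, 143), (-6.5, 142), (-6.0, 142), (-5.5, 143), (-5.0, 143), (-4.5, 142), (-4.0, 139), (-3.5, 133), (-3.0, 124), (-2.5, 111), (-2.0, 100), (-1.5, 97), (-1.0, 99), (-0.5, 102), (0.0, 102), (0.5, 100), (1.0, 96), (1.5, 94), (2.0, 96), (2.5, 103), (3.0, 111), (3.5, 121), (4.0, 127), (4.5, 132), (5.0, 137), (5.5, 140), (6.0, 141), (6.5, 141), (7.0, 142)]
-0.02 -0.09
0.02 0.05
0.42 [(-7.0, 149), (-6.5, 154), (-6.0, 156), (-5.5, 156), (-5.0, 155), (-4.5, 155), (-4.0, 152), (-3.5, 145), (-3.0, 134), (-2.5, 120), (-2.0, 110), (-1.5, 107), (-1.0, 110), (-0.5, 113), (0.0, 114), (0.5, 112), (1.0, 109), (1.5, 106), (2.0, 109), (2.5, 118), (3.0, 131), (3.5, 145), (4.0, 153), (4.5, 156), (5.0, 157), (5.5, 157), (6.0, 158), (6.5, 158), (7.0, 158)]
-0.02 0.8
0.02 -0.85
```

The sub-pixel bar centre gives 0.419 against the mark's 0.426, so I raise it 1 mm more, check and hand in.

jog_arm --deltas '[5, 0, 0, -1, 0, 5, 0, 0.5, -1.3, 0, 5, 0, 0.5, -1.3, 0, 5, 0, 0.5, -1.3, 0, 5, 0, 0.5, -1.3, 0]'

```text
time_s: 13.05
tool_pos: [0.4673, -0.1449, 0.2054]
orientation: [[-0.136, 0.991, -0.006], [0.991, 0.136, 0.001], [0.002, -0.006, -1.0]]
wrist_force: [-7.0, -2.2, -2.6]
width: 0.121
```

Run:
```python
from chk import *
print(o['qd'].round(3)); im=cap('scene'); h=cv2.cvtColor(im,cv2.COLOR_RGB2HSV).astype(int)
print([b for b in blobs(im,((h[...,0]<5)|(h[...,0]>174))&(h[...,1]>150)&(h[...,2]>60),8)])
print(r.hand_in())
```

```text
13.05 [ 0.46734073 -0.14486036  0.20542873] [-7.  -2.2 -2.6] 0.12121940168330513
a from tool z 0.427935242892128 from x 0.4108702095509344
[-0.001 -0.    -0.    -0.001  0.001 -0.001]
[(array([227.4, 120.8]), [219, 114, 17, 14, 177]), (array([262.9, 119.8]), [261, 117, 5, 6, 23]), (array([229.3, 133.8]), [221, 127, 17, 11, 62])]
the job is handed in; nothing more can be done
None
```

The job is done and handed in at about 13 s. With the cover still shut, I lifted the smallest cap off the vent by its knob. I set it down upright near the centre of the larger cork mat and released it; contact was about 4 N, and a picture after release showed it standing there. I then raised the blue cover by its bar to the mark and was still holding it at 60 N grip when I handed in.

**Angle:** I measured the mark at 0.426 rad. The cover is at about 0.425 rad, from 0.419 in a sub-pixel top view plus a final 1.3 mm lift.

**Checks that disagreed:** the tool's height gave 0.428 rad (about 0.435 allowing for where the bar sits in the fingers), and its forward position gave 0.411. In the scene view the bar's line still passed about 0.5 px under the ball before the last lift, which is within that view's noise.

**Left alone:** the red ball and red reel did not move in the scene view. The spool and lamp were last seen in place after the cap was set down, and the arm did not go near them afterwards.

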